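# Lay the dry brushes out on the painter's rest

### The job

The brushes on the wooden drying rack are dry: lay all four on the aluminium brush rest, so that they lie in the same left-to-right order as they do now, the leftmost in the leftmost notch and so on, each squarely across both boards, bristles pointing away from the robot and bare handle on the boards as on the rack. Leave the jar, the paint tube and the screw cap where they are.

Things in the scene. Friction and masses are not known exactly. Their poses are not given: they have to be found in the camera images.
- wide_brush: Brush with round wooden handle and steel ferrule. Origin: on the axis where handle meets ferrule; x along the axis to the bristles, z up as it lies. Handle 12 mm thick from x = -150 to 0, tapering to its end at -180; balances between x = -80 and -30; grip it near -55. Wide flat head: 52 wide, 12 thick, ends at x = +101. About 55 g.
- narrow_brush: Brush with round wooden handle and steel ferrule. Origin: on the axis where handle meets ferrule; x along the axis to the bristles, z up as it lies. Handle 12 mm thick from x = -150 to 0, tapering to its end at -180; balances between x = -80 and -30; grip it near -55. Narrower flat head: 26 wide, 10 thick, ends at x = +91. About 40 g.
- fan_brush: Brush with round wooden handle and steel ferrule. Origin: on the axis where handle meets ferrule; x along the axis to the bristles, z up as it lies. Handle 12 mm thick from x = -150 to 0, tapering to its end at -180; balances between x = -80 and -30; grip it near -55. Thin spread fan head: about 60 wide, 3 thick, ends at x = +82. About 35 g.
- round_brush: Brush with round wooden handle and steel ferrule. Origin: on the axis where handle meets ferrule; x along the axis to the bristles, z up as it lies. Handle 12 mm thick from x = -150 to 0, tapering to its end at -180; balances between x = -80 and -30; grip it near -55. Round pointed head: up to 25 across, ends at x = +90. About 45 g.
- drying_rack: Beech rack: two 12 mm notched boards on edge, low white tray between (15 high at most). Fixed. Origin: its middle, on the table; y to its left end seen from the robot, x away from the robot. Boards at x = -60 and +60, 270 long; V notches 30 wide, 15 deep at y = 105, 35, -35, -105. Boards 60 high; a brush's axis lies at z = 53.5. At the start one brush in each notch pair, bristles to +x, origin at x = 67 to 83.
- brush_rest: Aluminium rest, empty at first: two 8 mm boards on edge, notches lined black, on a dark 6 mm plate. Fixed. Origin: its middle, on the table; y to its left end seen from the robot, x away from the robot. Boards at x = -60 and +60, 270 long; V notches 30 wide, 15 deep at y = 105, 35, -35, -105. Boards 55 high; a seated brush's axis lies at z = 48.5, parallel to x. Well laid, its origin is at x = about 75, just past the far board.
- thinner_jar: Glass jar with a steel lid, 68 across, 85 high, standing on the table to the left of the racks. Origin: centre of its underside. Bystander.
- paint_tube: White and bare-metal paint tube with a black cap, 125 long, 36 wide, 16 high, lying between the two racks. Origin: under its middle, on the table; x to the cap. Bystander.
- screw_cap: White screw cap of a paint jar, 34 across, 16 high, lying between the racks, nearer the robot. Origin: centre of its underside. Bystander.

How it is judged:
By the outcome, as a careful person would: the job done as asked, in the order asked, and still so for the second after the job is handed in, with the robot touching nothing.
It also fails if it takes over 99 s, if anything falls off the work surface, if the arm or the gripper's body presses on something with over 40 N, if the wrist force passes 120 N, or if a joint passes its speed limit or range.

### The arm

A 6-joint arm with a two-finger parallel gripper is mounted at the origin on the work surface. World frame = base frame: x ahead of the robot, y to its left, z up, the work surface at z = 0. Lengths are in m, angles in rad, forces in N, time in s.
With the tool pointing down it reaches from about 0.35 to 0.8 m from the base axis. Payload 7.3 kg.
Tool frame: the origin (TCP) lies midway between the tips of the shut fingers; the grasp point (between the pads) lies 19 mm behind it (r.grasp_offset is the distance from the TCP to the grasp point, in m); y points along the fingers, x is the direction in which the jaws open and shut, and the axes are right-handed (so a half turn about y gives the same grasp; the last joint's range is limited). The gripper opens to 85 mm and grips with 20 to 120 N. Pads are 22 mm wide; open, the fingers measure 114 mm over their backs; the gripper's body (76 mm by 85 mm) begins 54 mm behind the grasp point. The pads swing forward as they close: fully open they stand 13 mm farther back than shut.
Start: joints at [-1.275, 0.342, 1.524, -0, 1.275, -0.146], TCP at [0.224, -0.475, 0.231] pointing down, gripper open.
Joint ranges: [-2.53, 2.53], [-0.77, 2.02], [0.04, 2.7], [-1, 4.14], [0.28, 2.66], [-3.11, 3.11]. Speed limits (rad/s): [2.57, 2.57, 3.14, 3.14, 3.14, 3.14].

### API

Orientations are given as a unit quaternion [w, x, y, z].
In Python, from station import r gives the robot as it stands. Calls block until the motion is done:
- r.movep(position, orientation): joint-space move of the TCP to a pose.
- r.move_l(position, frame=None, v=0.15, guard=None): straight line of the TCP; frame=None keeps the orientation; v is the mean speed in m/s. With guard (N) it stops when the force on the tool has changed by that much, and returns True; else False.
- r.movej(angles): joint-space move.
- r.move_gripper(opening): finger opening in m; the grip force is fixed at half the most; returns when the fingers have stopped.
- r.sleep(seconds).
- r.inverse_kinematics(position, orientation): joint angles nearest the present ones, or None.
- r.observe(): the state.
- r.snapshot(name): name is "scene" or "top" or "wrist"; returns the picture (384x512x3 uint8, red, green, blue); there is no depth.
- r.get_calibration(name): a dict with "intrinsics" (3x3 intrinsics, pixels), "k1" (the pictures are not rectified: a ray, as slopes to the right and down, at radius r is drawn at 1 + k1 r^2 times it, then the intrinsics apply), "rvec" (rotation vector, rad) and "tvec" (3), from world to camera coordinates, as OpenCV has them. Camera axes: x right, y down, z forward; pixel columns grow to the right and rows downward; lengths in m; the calibration is good to about 2 mm. A picture is of the moment at which its call begins: read the wrist's pose just before it. get_calibration takes no time and is no camera call; for the wrist camera it gives the pose at the moment of the call.
A pose or a line that the arm cannot do raises r.MotionError and nothing moves.
- r.sign_off(): hands the job in, once; it reports no verdict.
The state is a dict: "time": time; "joint_positions": joint angles; "dq": joint speeds; "effort": joint torques, N m; "eef_pos": TCP position; "tcp_rot": TCP orientation; "ft_force": force on the tool from outside, world axes, zero at the start; "moment": the same for the moment, N m; "width": finger opening in m.
Only numpy, scipy, OpenCV 4.12 (cv2) and the standard library are available. Lean on these libraries where they do the work, as an engineer would, in place of code of your own. Each camera call takes 0.05 s, during which the arm holds its last target. There are 200 camera calls.

## Working session

There is one attempt and no reset: what is moved stays moved. The work goes in short steps, each a Python script; the robot and the scene stay as the last script left them, time stands still between calls to the robot, and variables do not carry over. Pictures are saved under pics/ and viewed, about 12 in all and at most 16, crops included, and the job is handed in when it is done.

```bash
ls; mkdir -p pics; python3 - <<'E'
from station import r
import cv2
o=r.observe(); print(o['time'],o['tcp_rot'],o['eef_pos'],r.grasp_offset)
for n in ('scene','top'):
    cv2.imwrite(f'pics/{n}0.png',r.snapshot(n)[:,:,::-1]); print(n,r.get_calibration(n))
E
```

```text
pics
0.0 [ 0.5977552  -0.5970756   0.37868688 -0.37786994] [ 0.22437869 -0.47419856  0.23064516] 0.0187
scene {'intrinsics': array([[355.34631072,   0.        , 252.66967266],
       [  0.        , 355.34631072, 193.68291837],
       [  0.        ,   0.        ,   1.        ]]), 'k1': -0.10621446587408444, 'rvec': array([ 0.9744009 ,  2.40172301, -1.09615586]), 'tvec': array([ 0.36503596, -0.21951991,  1.26064326])}
top {'intrinsics': array([[478.45213854,   0.        , 255.1937034 ],
       [  0.        , 478.45213854, 197.25956677],
       [  0.        ,   0.        ,   1.        ]]), 'k1': -0.132163930524495, 'rvec': array([ 2.16252906, -2.10645153,  0.17427634]), 'tvec': array([0.07430866, 0.54558509, 1.11062208])}
```

View pics/top0.png

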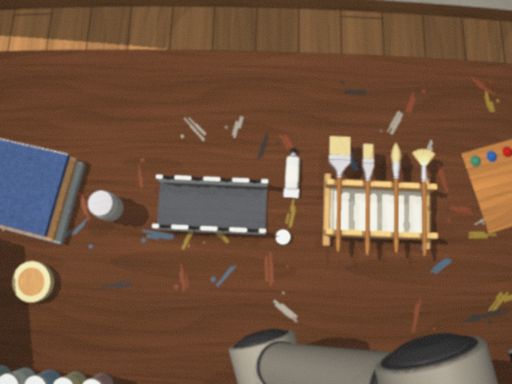

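View pics/scene0.png

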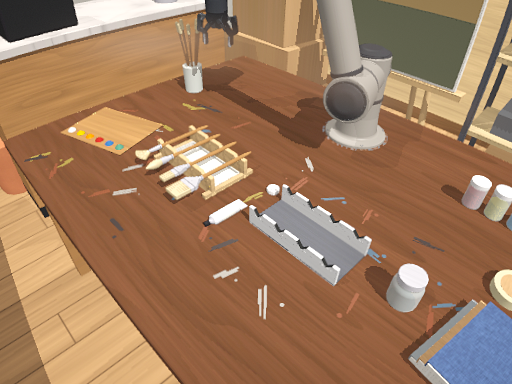

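Top view: brushes at columns 340, 368, 396 and 424 (wide, narrow, round, fan). The rest is at columns 155–268, with the tube and cap between the racks. Next I enlarge this and mask it.

```bash
cat > h.py <<'E'
import numpy as np, cv2
def ray(cal,uv):
    K=cal['intrinsics']; 
    p=cv2.undistortPoints(np.array(uv,float).reshape(-1,1,2),K,np.array([cal['k1'],0,0,0,0]))[:,0]
    R=cv2.Rodrigues(cal['rvec'])[0]; c=-R.T@cal['tvec']
    return c,np.c_[p,np.ones(len(p))]@R
def onplane(cal,uv,z):
    c,d=ray(cal,uv); return c+d*((z-c[2])/d[:,2])[:,None]
def proj(cal,P):
    return cv2.projectPoints(np.array(P,float).reshape(-1,1,3),cal['rvec'],cal['tvec'],cal['intrinsics'],np.array([cal['k1'],0,0,0,0]))[0][:,0]
E
python3 - <<'E'
from station import r
from h import *
im=cv2.imread('pics/top0.png'); cal=r.get_calibration('top')
np.set_printoptions(precision=4,suppress=True)
print('campos',ray(cal,[[255,197]])[0])
a=cv2.resize(im[165:245,145:280],None,fx=5.6,fy=5.6,interpolation=cv2.INTER_CUBIC)
cv2.imwrite('pics/rest.png',a)
b=cv2.resize(im[125:265,310:450],None,fx=4.2,fy=4.2,interpolation=cv2.INTER_CUBIC)
cv2.imwrite('pics/rack.png',b)
print(onplane(cal,[[159,177],[267,181],[155,229],[267,233]],.055))
print(onplane(cal,[[325,185],[433,183],[325,240],[436,236]],.06))
E
```

```text
campos [0.354  0.0841 1.185 ]
[[0.5854 0.3231 0.055 ]
 [0.5822 0.0612 0.055 ]
 [0.4589 0.3253 0.055 ]
 [0.4568 0.0584 0.055 ]]
[[ 0.5752 -0.0782  0.06  ]
 [ 0.5877 -0.3447  0.06  ]
 [ 0.4432 -0.0787  0.06  ]
 [ 0.4581 -0.3479  0.06  ]]
```

View pics/rest.png

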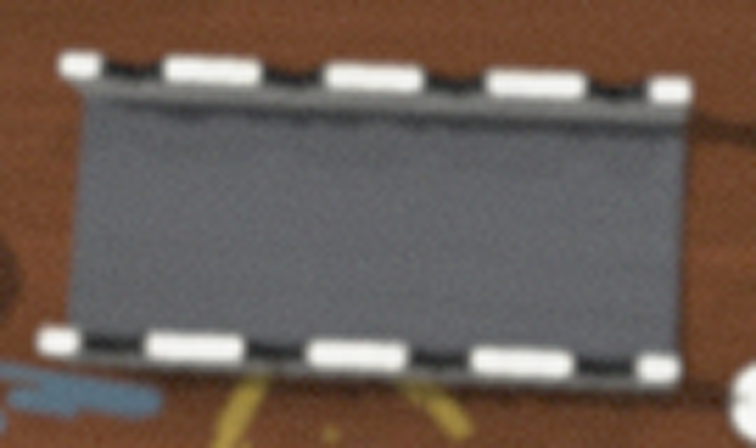

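View pics/rack.png

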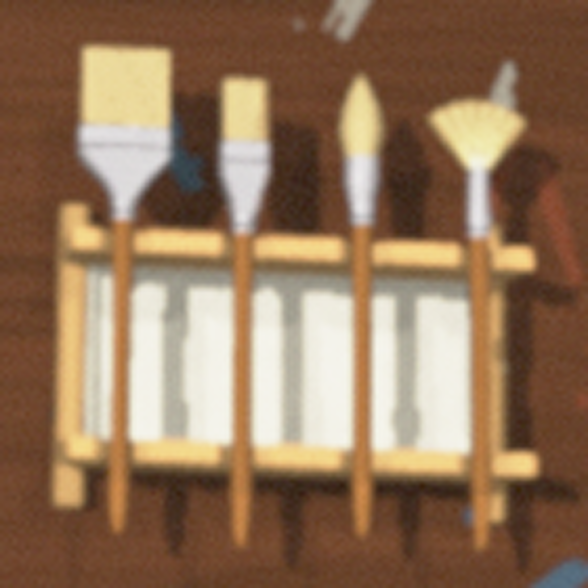

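The rest shows three full white segments on each board, with black notches between them. In the rack crop the ferrule junctions are at about (122,220), (242,232), (361,225) and (479,236), and the handles are nearly straight down.

```bash
python3 - <<'E'
from station import r
from h import *
np.set_printoptions(precision=4,suppress=True)
im=cv2.imread('pics/top0.png'); cal=r.get_calibration('top')
# rest
m=(im.min(2)>165).astype(np.uint8); m[:165]=0;m[245:]=0;m[:,:145]=0;m[:,271:]=0
n,l,st,ce=cv2.connectedComponentsWithStats(m)
cs=[(ce[i],st[i,4]) for i in range(1,n) if st[i,4]>8]; print([(c.round(1),a) for c,a in cs])
far=[c for c,a in cs if c[1]<200]; near=[c for c,a in cs if c[1]>200]
F=onplane(cal,sorted(far,key=lambda c:c[0]),.055); N=onplane(cal,sorted(near,key=lambda c:c[0]),.055)
print(F,N)
loc=np.array([[60,70],[60,0],[60,-70],[-60,70],[-60,0],[-60,-70]])/1000.
W=np.r_[F[1:4,:2],N[1:4,:2]]
lc=loc-loc.mean(0);wc=W-W.mean(0)
yaw=np.arctan2((lc[:,0]*wc[:,1]-lc[:,1]*wc[:,0]).sum(),(lc*wc).sum())
R=np.array([[np.cos(yaw),-np.sin(yaw)],[np.sin(yaw),np.cos(yaw)]])
print('rest',W.mean(0),'yaw',yaw,'res',W-W.mean(0)-lc@R.T)
# brushes
hsv=cv2.cvtColor(im,cv2.COLOR_BGR2HSV)
jn=np.array([(122,220),(242,232),(361,225),(479,236)])/4.2+[310,125]-.4
Br=[]
for u,v in jn:
    c=[]
    for row in range(int(v)+10,int(v)+46):
        seg=im[row,int(u)-7:int(u)+8].astype(float); w=(seg[:,2]-seg[:,0]); w=np.clip(w-np.percentile(w,60),0,None)
        if 190<=row<=228: c.append((int(u)-7+(w*np.arange(15)).sum()/w.sum(),row))
    P=onplane(cal,c,.0555)[:,:2]
    vx,vy,x0,y0=cv2.fitLine(P.astype(np.float32),cv2.DIST_HUBER,0,.001,.001).ravel()
    if vx<0: vx,vy=-vx,-vy
    d=np.array([vx,vy]); res=np.abs((P-[x0,y0])@[-vy,vx]).max()
    J=onplane(cal,[(u,v)],.0555)[0,:2]; o=np.array([x0,y0])+d*((J-[x0,y0])@d)
    print('brush',o,'yaw',np.arctan2(vy,vx),'res',res); Br.append([*o,np.arctan2(vy,vx)])
np.save('br.npy',Br); np.save('rest.npy',[*W.mean(0),yaw])
print('gap',np.diff(np.array(Br)[:,:2],axis=0))
E
```

```text
[(array([158.9, 176.4]), np.int32(25)), (array([182.2, 177.3]), np.int32(69)), (array([211.2, 178.6]), np.int32(66)), (array([240.5, 179.8]), np.int32(73)), (array([264. , 180.8]), np.int32(28)), (array([155.1, 225.4]), np.int32(25)), (array([179.5, 226.7]), np.int32(73)), (array([208.2, 228. ]), np.int32(81)), (array([237.4, 229.1]), np.int32(79)), (array([262. , 230.2]), np.int32(28))]
[[0.5868 0.3234 0.055 ]
 [0.586  0.2664 0.055 ]
 [0.5847 0.1959 0.055 ]
 [0.5835 0.1251 0.055 ]
 [0.5826 0.0683 0.055 ]] [[0.4674 0.3255 0.055 ]
 [0.4661 0.2667 0.055 ]
 [0.4649 0.1982 0.055 ]
 [0.4641 0.1286 0.055 ]
 [0.4631 0.0705 0.055 ]]
rest [0.5249 0.1968] yaw -0.016660829724332443 res [[-0.      0.0006]
 [-0.0002  0.    ]
 [-0.0002 -0.0007]
 [ 0.0001 -0.0011]
 [ 0.      0.0003]
 [ 0.0004  0.0008]]
brush [ 0.5968 -0.1126] yaw -0.021687075 res 0.00024369592826155932
brush [ 0.5917 -0.1823] yaw -0.01785219 res 0.00011831553161225696
brush [ 0.5979 -0.2525] yaw -0.019329382 res 0.00012045718232009594
brush [ 0.5934 -0.3249] yaw -0.012635175 res 0.002355617381460209
gap [[-0.0051 -0.0697]
 [ 0.0062 -0.0702]
 [-0.0045 -0.0724]]
```

```bash
cat >> h.py <<'E'
from scipy.spatial.transform import Rotation as Ro
from station import r
def quat(yaw):   # jaws across a brush of that yaw, tool down; choose the half turn with less last-joint travel
    best=None
    for s in (1,-1):
        x=s*np.array([-np.sin(yaw),np.cos(yaw),0]); y=np.array([0,0,-1.]); z=np.cross(x,y)
        q=Ro.from_matrix(np.c_[x,y,z]).as_quat()[[3,0,1,2]]
        for p in ([.53,-.2,.15],[.53,.3,.15]):
            j=r.inverse_kinematics(p,q)
            c=9 if j is None else abs(j[5])
            if best is None or c<best[0]: best=(c,q)
    return best[1]
Br=np.load('br.npy'); Br[:,2]=-.018; Br[3,1]=-.3228
Rest=np.load('rest.npy'); G=r.grasp_offset; OPEN=.042; GX=-.055
def pick(i):
    x,y,a=Br[i]; p=np.array([x+GX*np.cos(a),y+GX*np.sin(a)]); q=quat(a)
    r.move_gripper(OPEN)
    r.movep([*p,.15],q); h=r.move_l([*p,.0535-G],v=.15,guard=15)
    r.move_gripper(0); o=r.observe(); print('grasp',h,o['width'],o['ft_force'],o['eef_pos'],o['time'])
    r.move_l([*p,.17],v=.15); o=r.observe(); print('lift',o['width'],o['ft_force'],o['moment'])
def over(i,dx=0,dy=0,z=.17):
    X,Y,a=Rest; l=np.array([.075+GX+dx,[.105,.035,-.035,-.105][i]+dy])
    R=np.array([[np.cos(a),-np.sin(a)],[np.sin(a),np.cos(a)]]); p=R@l+[X,Y]
    return [*p,z],quat(a)
def save(n,f): 
    im=r.snapshot(n)[:,:,::-1].copy(); cv2.imwrite(f'pics/{f}.png',im); return im
E
python3 - <<'E'
from h import *
np.set_printoptions(precision=4,suppress=True)
for y in (-.018,): print(quat(y))
pick(0)
r.movep(*over(0)); print(r.observe()['time'],r.observe()['joint_positions'],r.observe()['width'])
a=save('scene','c1');b=save('top','c1t')
cv2.imwrite('pics/c1w.png',np.hstack([a[100:384,130:450],b[100:384,50:370]]))
E
```

```text
[ 0.4955 -0.4955  0.5045 -0.5045]
grasp False 0.009662104485865415 [-1.4814  2.0857  6.1338] [ 0.5423 -0.1115  0.0358] 3.6917
lift 0.009757001715289405 [ 0.234  -0.8118 -1.4578] [ 0.0176 -0.0123  0.0426]
6.2667 [ 0.3794  0.573   1.3216 -0.0005  1.2473  1.9683] 0.010405712399067511
```

View pics/c1w.png

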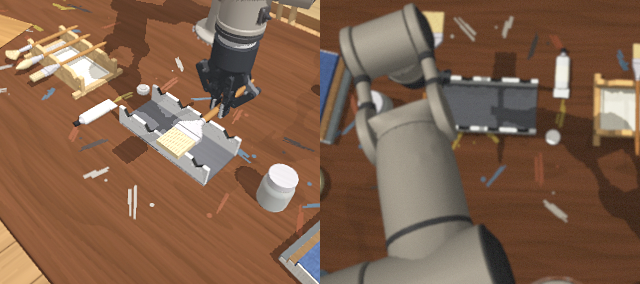

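The wide brush is held over the rest, but the width reads 9.7–10.4 mm instead of 12. I'll check its pitch by overlaying the expected axis on an enlarged view.

```bash
python3 - <<'E'
from h import *
o=r.observe(); print(o['width'],o['eef_pos'],o['ft_force'],o['moment'])
c=r.get_calibration('scene'); im=cv2.imread('pics/c1.png')
a=Rest[2]; g=np.array(o['eef_pos'])+[0,0,G]; d=np.array([np.cos(a),np.sin(a),0])
P=[g+d*(t-GX) for t in (-.18,0,.101)]; uv=proj(c,P); print(uv)
S=4; x0,y0=270,160; b=cv2.resize(im[y0:y0+140,x0:x0+150],None,fx=S,fy=S,interpolation=cv2.INTER_CUBIC)
for p in uv: cv2.circle(b,tuple(int(v) for v in ((p-[x0,y0]+.5)*S)),5,(0,255,0),1)
w=save('wrist','w1'); b=cv2.resize(b,None,fx=.6,fy=.6); 
w=cv2.resize(w,None,fx=336/384,fy=336/384); cv2.imwrite('pics/c1z.png',np.hstack([b[:336],w[:336,:440]]))
E
```

```text
0.010158980865934551 [0.54727419 0.3001338  0.17003904] [ 0.27035698  0.21237596 -1.12448341] [ 0.0486219   0.04128579 -0.0093796 ]
[[382.50064006 179.5447995 ]
 [332.2050188  220.33369723]
 [296.27730995 249.06312618]]
```

View pics/c1z.png

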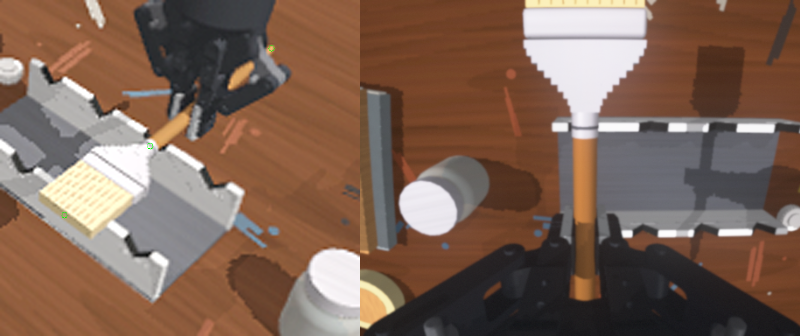

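The projected origin and tip fall on the real junction and bristle end, so the brush is level and where I expect it. I'll lower it.

```bash
cat >> h.py <<'E'
def place(i,dx=0,dy=0):
    p,q=over(i,dx,dy); h=r.move_l([p[0],p[1],.075],v=.15); h=r.move_l([p[0],p[1],.0490-G],v=.06,guard=8)
    o=r.observe(); print('placed',h,o['eef_pos'],o['ft_force'],o['width'])
    r.move_gripper(OPEN); r.move_l([p[0],p[1],.16],v=.2); print('t',r.observe()['time'])
E
python3 - <<'E'
from h import *
np.set_printoptions(precision=4,suppress=True)
place(0); pick(1); r.movep(*over(1))
c=r.get_calibration('wrist'); im=save('scene','c2'); w=save('wrist','w2')
b=cv2.resize(im[130:310,220:440],None,fx=2,fy=2); cv2.imwrite('pics/c2z.png',np.hstack([b[:360],cv2.resize(w,None,fx=.9375,fy=.9375)[:360,:360]]))
E
```

```text
placed True [0.5461 0.3021 0.0309] [1.032  3.3119 0.9428] 0.010019439811603418
t 9.0917
grasp False 0.010181783014195263 [0.0198 1.1508 5.6447] [ 0.5372 -0.1814  0.0358] 12.375
lift 0.009980215942898921 [ 0.1441 -0.5094 -0.6221] [-0.025   0.0061 -0.053 ]
```

View pics/c2z.png

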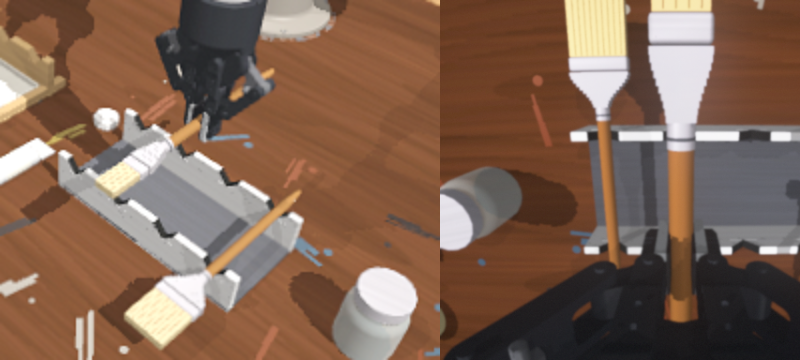

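The wide brush is seated in the leftmost notch and the narrow one is held level. Contact pushed the arm about 2 mm in +y, so I'll shift 1.5 mm that way and go on.

```bash
python3 - <<'E'
from h import *
np.set_printoptions(precision=4,suppress=True)
p,q=over(1,0,.0015); r.move_l(p); place(1,0,.0015); pick(2); r.movep(*over(2,0,.0015)); place(2,0,.0015)
pick(3); r.movep(*over(3,0,.0015))
im=save('scene','c3'); w=save('wrist','w3')
b=cv2.resize(im[110:290,190:410],None,fx=2,fy=2); cv2.imwrite('pics/c3z.png',np.hstack([b[:360],cv2.resize(w,None,fx=.9375,fy=.9375)[:360,:360]]))
E
```

```text
placed True [0.5448 0.2323 0.0307] [-1.1869 -1.7294  4.0557] 0.009870897726373645
t 17.9917
grasp False 0.01015342263623526 [0.2109 2.0009 5.6105] [ 0.5434 -0.2516  0.0359] 21.2833
lift 0.009821202601693748 [ 0.5441 -0.0261 -0.2757] [-0.0042 -0.0343  0.026 ]
placed True [0.5437 0.1623 0.0308] [ 0.109  -2.4166  3.0245] 0.010065850088873833
t 26.5583
grasp False 0.010019630912538893 [-0.1927  3.4488  6.4681] [ 0.5389 -0.3215  0.0359] 29.85
lift 0.009688023002700424 [-0.5673 -0.9611 -0.0277] [-0.0293 -0.0063 -0.0011]
```

View pics/c3z.png

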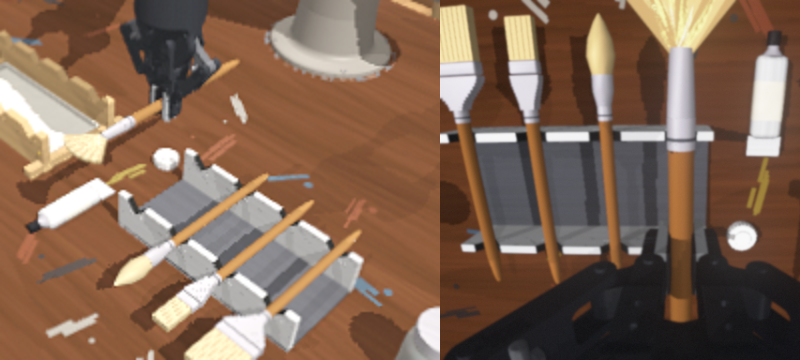

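Three brushes are seated in order and the fan brush is held level over the rightmost notch. I'll place it, retreat and check.

```bash
python3 - <<'E'
from h import *
np.set_printoptions(precision=4,suppress=True)
place(3,0,.0015); r.movej([-1.275,.342,1.524,0,1.275,-.146]); r.sleep(.3)
s=save('scene','f');t=save('top','ft'); cal=r.get_calibration('top')
R=Ro.from_euler('z',Rest[2]).as_matrix(); 
# expected axis points of each notch
b=cv2.resize(t[120:270,80:310],None,fx=3,fy=3,interpolation=cv2.INTER_CUBIC)
cv2.imwrite('pics/fz.png',b)
# handle lines
L=[]
for k,y in enumerate((.105,.035,-.035,-.105)):
    e=[proj(cal,[R@[x,y,0.0545]+[*Rest[:2],0]])[0] for x in (-.04,.04)]; c=[]
    for f in np.linspace(0,1,25):
        u,v=e[0]+f*(e[1]-e[0]); v=int(round(v)); u0=int(round(u)); seg=t[v,u0-8:u0+9].astype(float)
        w=seg[:,2]-seg[:,0]; w=np.clip(w-20,0,None); c.append((u0-8+(w*np.arange(17)).sum()/w.sum(),v))
    P=onplane(cal,c,.0505)[:,:2]; l=(P-Rest[:2])@R[:2,:2]
    f=np.polyfit(l[:,0],l[:,1],1); print(k,'local y',f[1],'slope',f[0],'res',np.std(l[:,1]-np.polyval(f,l[:,0])))
print(r.observe()['time'])
E
```

```text
placed True [0.5425 0.0923 0.0309] [-0.9709 -2.9014  3.3891] 0.009629385801807007
t 35.2167
0 local y 0.10594020259553623 slope 0.0012375465163218151 res 0.00021279259775120488
1 local y 0.03575594846282933 slope -0.0018376258402410864 res 0.0001217700440859752
2 local y -0.03418196477646559 slope -0.001626424733835847 res 9.414376976134045e-05
3 local y -0.10413187406702043 slope -0.0021680305519569155 res 9.967595896069518e-05
37.95
```

View pics/fz.png

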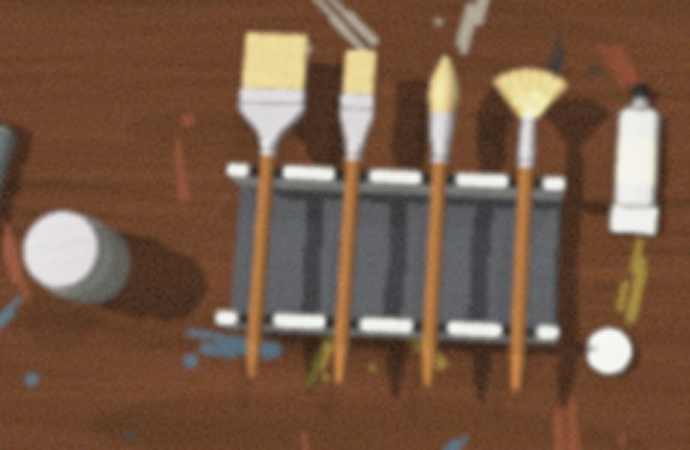

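View pics/f.png

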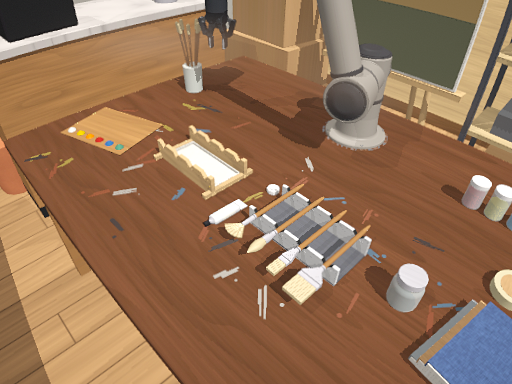

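All four are seated in order, parallel to within 0.2°, with bare handles on both boards. The bystanders haven't moved.

```bash
python3 -c "
from station import r
print(r.sign_off(), r.observe()['time'])"
```

```text
the job is handed in; nothing more can be done
the job is handed in; nothing more can be done
```

I moved all four brushes from the drying rack to the aluminium rest and handed the job in at about 38 s of the 99 s allowed. They lie wide, narrow, round, fan from left to right, as they did on the rack. Bristles point away from the robot, and the arm is back at its start pose, clear of everything.

**Final checks (top and scene views):**
- **Seating:** every handle is within 1 mm of its notch line and parallel to the rest to within about 0.002 rad.
- **Along the boards:** each ferrule junction is about 10 mm beyond the middle of the far board, judged by eye from the picture. That puts the origins at roughly x = 70 mm, against the ideal 75, so bare handle rests on both boards.
- **Bystanders:** the jar, tube and cap look unmoved by eye; I did not measure them.

**Disagreements:**
- **Grip width:** the gripper read about 10 mm on the 12 mm handles. On the wide brush the projected axis matched the picture, and the others looked level in hand, so I went on.
- **Rest position:** the first placing pushed the arm about 2 mm to the left, so I shifted the other three by 1.5 mm.
- **Fan brush on the rack:** its line fit was poor (2.4 mm residual), so I used the 70 mm notch spacing for it instead, and the grasp held.

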